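# Put the hand mill in gear and turn its disc to the chute

### The arm

A 7-joint arm with a two-finger parallel gripper is mounted at the origin on the work surface. World frame = base frame: x ahead of the robot, y to its left, z up, the work surface at z = 0. Lengths are in mm, angles in rad, forces in N, time in s.
With the tool pointing down it reaches from about 400 to 875 mm from the base axis. Payload 4.4 kg.
Tool frame: the origin (TCP) lies where the fingers leave the gripper's body, on its centre line; the fingertips stand 73 mm ahead of it and the grasp point (between the pads) lies 54 mm ahead of it; z points along the fingers, y is the line along which they close (so a half turn about z gives the same grasp; the last joint's range is limited). The gripper opens to 85 mm and grips with 20 to 120 N. Pads are 22 mm wide; open, the fingers measure 114 mm over their backs; the gripper's body (76 mm by 85 mm) begins 54 mm behind the grasp point. The pads swing forward as they close: fully open they stand 13 mm farther back than shut.
Start: joints at [1.276, 0.628, 0.038, 1.517, -0.027, 0.996, -0.02], TCP at [147.45, -633.068, 303.913] pointing down, gripper open.
Joint ranges: [-3.06, 3.06], [-0.37, 2.12], [-1.25, 1.32], [0.18, 2.47], [-1.1, 4.24], [0.23, 1.98], [-2.94, 2.94]. Speed limits (rad/s): [2.57, 2.57, 3.14, 3.14, 3.14, 3.14, 3.14].

### API

Orientations are given as [roll, pitch, yaw] about the fixed x, y, z axes, in that order (R = Rz(yaw) Ry(pitch) Rx(roll)).
In Python, from cell import ctrl gives the robot as it stands.
- The arm moves only by the tool send_rows, never from a script. Its argument "rows" is a list that holds one entry, the list of rows, each a list of 6 numbers: the shift along the tool's x, y, z in cm, then the turn, a rotation vector about the tool's x, y, z in rad. In form: [[[tx, ty, tz, wx, wy, wz], ...]]. A call has 1 to 10 rows; each row is the pose to reach, as a shift and turn from the pose commanded when the call began, along the tool's axes at that moment; what a row does not reach only later rows make up. A row lasts 1/10 s, in which the tool goes at most 50 mm and 8.59 degrees, less where a joint would pass 70% of its speed; a pose out of reach is approached as far as the arm can. A call with a gripper value outside its range is refused whole. "grip" is the closure in counts, from 0 (fully open) to 255 (shut), set as the call begins (left out, the last holds). The fingers move at their own pace and stop on an object; the grip force is fixed at half the most. Time passes only in rows, so rows that repeat a pose let the fingers close. It gives the time, the measured TCP pose, the force, the opening and the grip force at its end, in the units of the state.
- ctrl.read_state(): the state, without advancing time (a new reading comes with each control period).
- ctrl.get_image(name): name is "scene" or "top" or "wrist"; returns a dict with "pixels" (384x512x3 uint8, red, green, blue), "fx", "fy", "cx", "cy" (pixels), "extrinsics" (4x4, takes a point from camera to world coordinates); the wrist camera has in their place "mount" (4x4, takes a point from camera to tool coordinates, whose origin is the TCP and whose axes are the flange's). Camera axes: x right, y up, looking along -z (the intrinsics and any distortion apply to the point x, -y, -z); pixel columns grow to the right and rows downward; lengths in mm; the calibration is good to about 2 mm. The wrist camera is an equidistant fisheye: a pixel r from the principal point sees the ray r / f radians off the axis. A picture is of the moment at which its call begins: read the wrist's pose just before it. There is no depth.
- ctrl.finish_job(): hands the job in; it is judged then, once.
The state is a dict: "clock": time; "qpos": joint angles; "qd": joint speeds; "tau": joint torques, N m; "eef_pos": TCP position; "tool_rot": TCP orientation; "force": force on the tool from outside, world axes, zero at the start; "torque": the same for the moment, N m; "width": finger opening in mm; "gripper_force": force on a finger pad.
Only numpy, scipy, OpenCV 4.12 (cv2) and the standard library are available. Lean on these libraries where they do the work, as an engineer would, in place of code of your own. Each camera call takes 0.05 s, during which the arm holds its last target. There are 200 camera calls.

### The job

The hand mill on the counter is out of gear. Ease its gear knob down while rocking it to and fro until the teeth slip into mesh and the knob goes fully home, pressing only gently (the teeth must never be forced against each other with more than 25 N); then, by the knob alone, turn the disc until the notch in its rim faces the chute squarely, and let go with the knob still fully down. Do not touch the disc itself and leave the things around the mill where they are.

Things in the scene. Friction and masses are not known exactly. Their poses are not given: they have to be found in the camera images.
- mill: Hand mill, fixed to the counter: white box 170 x 170 mm, 70 mm high, on a dark 190 mm foot plate; on top a flat steel disc and, above it, the gear knob on a vertical spindle in the middle. Origin: centre of the underside, on the spindle's axis; z up; x points from the axis to the chute. Around the spindle, carried by the disc, is a springy ring of 6 upward teeth, 60 degrees apart.
- disc: Steel disc, 160 mm across, 10 mm thick, upper face 84 mm above the counter, one notch (30 mm wide, 14 mm deep) in its rim. Turns about the mill's axis, stiffly (0.28 N m of friction). Origin: centre of its underside; x points to the notch. The tooth ring on it yields downwards with 12 N/mm; its height, and the angle of its teeth against the notch, differ from mill to mill and are not measured.
- grip (a point): Gear knob's gripping point, on the spindle's axis: middle of a black bar 62 mm long, 16 wide, 36 high, on a steel flange 72 mm across. The bar's top is 12 mm above this point, the flange's upper face 24 mm below. x along the bar. It turns freely with its spindle and slides down it. Under the flange are 6 downward teeth like the ring's. In mesh it turns the disc, with 7 degrees of play.
- knob (a joint): How far the knob is slid down: 0 up; 0.028 m fully home. 2.5 N friction; stays where left. Its teeth meet the ring's 4 to 20 mm down. Tooth on tooth (7 of 8 angles) it only presses the ring's spring down; over about 10 N the disc is dragged round with it and nothing is found. At the gaps (7 degrees wide, every 60) the ring springs up into mesh and the push drops. Teeth 25 mm high.
- notch (a point): Point in the middle of the disc's notch, 73 mm from the axis, at the disc's upper face.
- chute (a point): Point at the inner end of the fixed steel chute on the mill's side, on its centre line, 73 mm from the axis, at the height of the disc's upper face: where the notch should come. The chute (28 mm wide, walls up to 94 mm above the counter) runs outwards from 84 to 140 mm from the axis.
- jar: Amber glass jar with a steel cap, 68 mm across, 115 mm high, beside the mill; to be left alone. Origin under its centre.
- mug: Blue mug, 76 mm across, 90 mm high, beside the mill; to be left alone. Origin under its centre.
- spoon: Wooden spoon, 220 mm long, lying before the mill; to be left alone. Origin under its middle, x along it.

How it is judged (in metres and radians):
On the way:
1. the knob is eased fully home, its teeth in mesh, before the notch has come to the chute (value of joint knob above 0.0265 m and horizontal distance between notch and chute above 0.02 m), for 0.1 s.
At the end, for the whole second after the job is handed in: The knob is fully home (within 2 mm of its 28 mm travel), the notch faces the chute (its middle within 8 mm of the chute's centre line point), the disc is at rest and the knob is released (value of joint knob above 0.026 m and horizontal distance between notch and chute below 0.008 m and angular speed of disc below 0.05 rad/s); the robot touches nothing.
It fails at once if the teeth are forced against each other with more than 25 N (contact force between disc and anything else above 25 N).
It fails at once if the gripper or arm touches the disc (contact force between any of the fingers, the arm and disc above 1 N).
It fails at once if the jar, mug or spoon is shifted by more than 20 mm (distance of any of jar, mug, spoon from where it was at the start of the episode above 0.02 m).
It also fails if it takes over 72 s, if anything falls off the work surface, if the arm or the gripper's body presses on something with over 40 N, if the wrist force passes 120 N, or if a joint passes its speed limit or range.

## Working session

There is one attempt and no reset: what is moved stays moved. The work goes in short steps, Python scripts to look and compute and a tool call to move; the robot and the scene stay as the last step left them, time stands still between calls to the robot, and variables do not carry over. Pictures are saved under pics/ and viewed, at most 10 in all, crops included, and the job is handed in when it is done.

Besides the shell and the picture viewer there is one more tool, called after "Emit:" as name([rows], argument=value, ...), one row to a line, values as JSON. send_rows: Moves the arm, as the interface text tells. Its arguments: {"type":"object","properties":{"rows":{"type":"array","items":{"type":"array","items":{"type":"array","items":{"type":"number"}}}},"grip":{"type":"number"}},"required":["rows"]}

```bash
mkdir -p pics; ls; python3 - <<'E'
from cell import ctrl
import cv2,numpy as np
print(ctrl.read_state())
ims=[ctrl.get_image(n) for n in("top","scene")]
for n,i in zip(("top","scene"),ims):
    print(n,i["fx"],i["fy"],i["cx"],i["cy"],np.round(i["extrinsics"],4).tolist())
    cv2.imwrite(f"pics/{n}.png",cv2.resize(i["pixels"][:,:,::-1],(800,600),interpolation=cv2.INTER_CUBIC))
E
```

```text
pics
{'clock': 0.0, 'qpos': array([ 1.27618778,  0.62933789,  0.03844277,  1.5183864 , -0.02701205,
        0.99630794, -0.01999989]), 'qd': array([ 1.11072059e-03,  2.84196032e-04,  1.44641218e-03, -9.74146584e-05,
        1.98195378e-03,  4.92167056e-04, -1.74521526e-03]), 'tau': array([ 2.48727042e-05, -5.63395214e+01,  1.22663241e+00, -1.93443096e+01,
        1.10309984e-02,  1.06751028e-02,  2.70329150e-05]), 'eef_pos': array([ 147.34990258, -632.56617608,  302.98843122]), 'tool_rot': array([-3.13967108e+00,  1.58162634e-05,  2.28801044e-01]), 'force': array([ 0.3409569 , -0.68729619, -0.58657158]), 'torque': array([ 0.01279387, -0.01309849,  0.04648576]), 'gripper_force': 0.0, 'width': 85.39672994306926}
top 440.0722613718636 440.0722613718636 250.07056890635553 186.8643820113129 [[-0.0044, 0.9964, -0.0845, 416.0392], [-0.9999, -0.0035, 0.0114, 43.9948], [0.0111, 0.0845, 0.9964, 1158.8575], [0.0, 0.0, 0.0, 1.0]]
scene 433.8941874759214 433.8941874759214 255.67667035413743 196.19519422125836 [[0.8108, -0.4365, 0.3901, 964.3349], [0.5853, 0.5976, -0.5479, -594.5693], [0.006, 0.6726, 0.74, 999.0165], [0.0, 0.0, 0.0, 1.0]]
```

View pics/top.png

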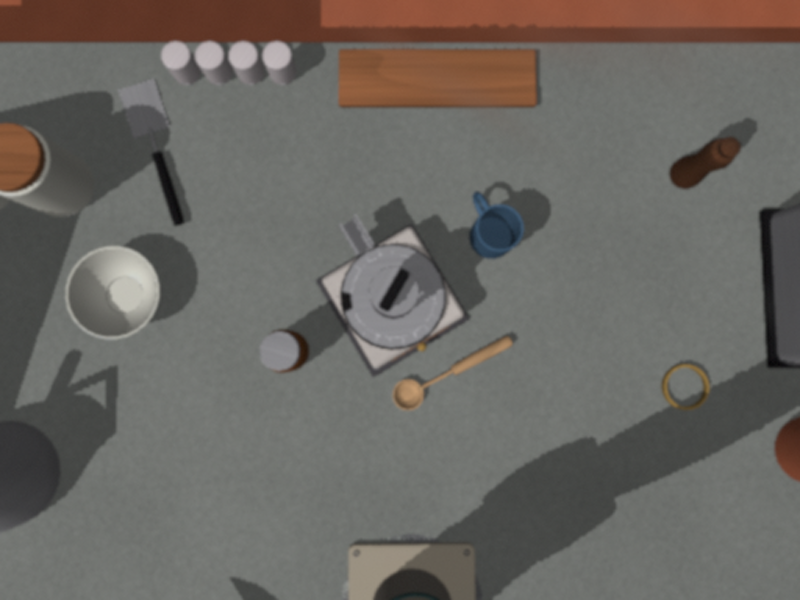

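View pics/scene.png

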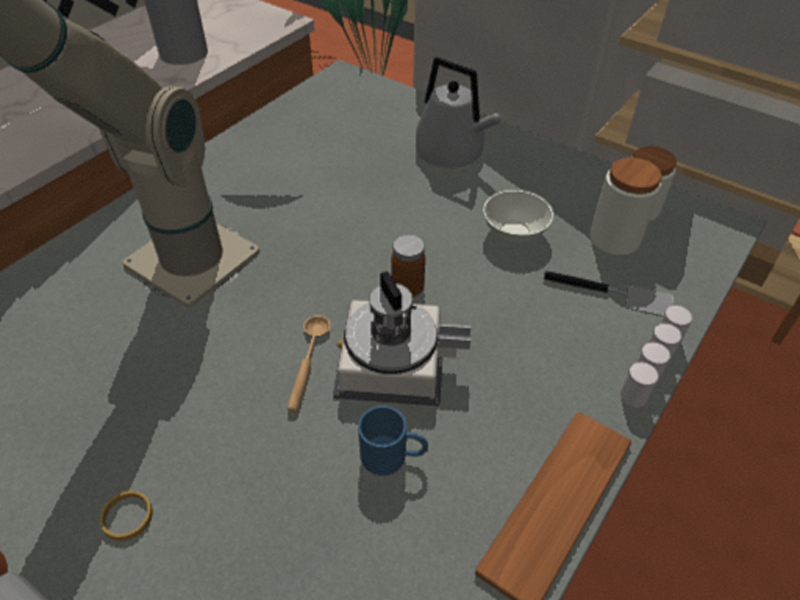

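The top view shows the mill at about (393,297), the chute up-left at (352,232), the notch on the left at (347,300) and the knob bar from (385,307) to (405,272). The scene view agrees: jar behind, mug in front, spoon to the left. Next I'll enlarge the mill.

```bash
python3 - <<'E'
from cell import ctrl
import cv2,numpy as np
a=ctrl.get_image("top")["pixels"][135:245,195:305,::-1]
b=ctrl.get_image("scene")["pixels"][165:265,205:305,::-1]
a=cv2.resize(a,(400,400),interpolation=cv2.INTER_CUBIC) if 0 else cv2.resize(a[:,:100],(400,440),interpolation=cv2.INTER_CUBIC)
b=cv2.resize(b,(400,400),interpolation=cv2.INTER_CUBIC)
c=np.zeros((440,800,3),np.uint8);c[:,:400]=a;c[:400,400:]=b
cv2.imwrite("pics/crop.png",c)
E
```

```text
(no output)
```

View pics/crop.png

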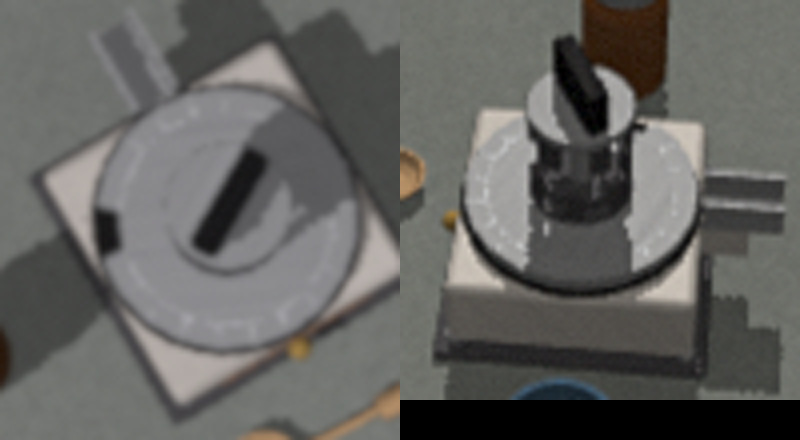

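```bash
cat > h.py <<'E'
import numpy as np
from cell import ctrl
T=dict(f=440.072,c=(250.0706,186.8644),E=np.array([[-0.0044,0.9964,-0.0845,416.0392],[-0.9999,-0.0035,0.0114,43.9948],[0.0111,0.0845,0.9964,1158.8575]]))
S=dict(f=433.894,c=(255.6767,196.1952),E=np.array([[0.8108,-0.4365,0.3901,964.3349],[0.5853,0.5976,-0.5479,-594.5693],[0.006,0.6726,0.74,999.0165]]))
def ray(C,u,v):
    d=C["E"][:,:3]@np.array([(u-C["c"][0])/C["f"],-(v-C["c"][1])/C["f"],-1]); return C["E"][:,3],d
def at(C,u,v,z):
    o,d=ray(C,u,v); return o+d*(z-o[2])/d[2]
t=lambda x,y,z: at(T,195+x/4,135+y/4,z)
s=lambda x,y,z: at(S,205+(x-400)/4,165+y/4,z)
E
python3 - <<'E'
from h import *
p=lambda n,v:print(n,np.round(v,1))
c=t(228.5,218,84);p("disc top",c); p("disc scene",s(581,183,84))
n=t(108,232,84);p("notch",n-c)
ci=t(163,97,94);co=t(112,25,94);p("chute",[*(ci-c),*(co-c)])
print("ang notch",np.degrees(np.arctan2(*(n-c)[1::-1])),"chute",np.degrees(np.arctan2(*(ci-c)[1::-1])),np.degrees(np.arctan2(*(co-c)[1::-1])))
for a,b in (((40,175),(0,0)),):
    pass
A=t(42,177,70);B=t(265,42,70);D=t(178,412,5);p("box side",B-A);print(np.degrees(np.arctan2(*(B-A)[1::-1])))
for z in (140,150,160,170,180,190,200): p(z,[*t(230,201,z),*s(581,72,z)])
a,b=t(257,151,165),t(203,249,165);p("bar",a-b);print(np.degrees(np.arctan2(*(a-b)[1::-1])))
E
```

```text
disc top [500.7  26.7  84. ]
disc scene [501.7  30.   84. ]
notch [-8.3 73.8  0. ]
chute [ 73.4  39.8  10.  118.   70.9  10. ]
ang notch 96.44363003256284 chute 28.44775120381376 31.008757536927128
box side [  84.5 -139.1    0. ]
-58.726693229908555
140 [506.2  26.7 140.  470.7  72.4 140. ]
150 [505.3  26.8 150.  476.5  64.7 150. ]
160 [504.4  27.  160.  482.2  56.9 160. ]
170 [503.5  27.2 170.  488.   49.1 170. ]
180 [502.7  27.4 180.  493.7  41.4 180. ]
190 [501.8  27.5 190.  499.5  33.6 190. ]
200 [500.9  27.7 200.  505.2  25.8 200. ]
bar [ 55.7 -30.9   0. ]
-29.02463074256671
```

Emit:
send_rows([
  [[4.9, -5.6, 0, 0, 0, -0.15], [9.8, -11.2, 0, 0, 0, -0.3], [14.7, -16.8, 0, 0, 0, -0.45], [19.6, -22.4, 0, 0, 0, -0.6], [24.7, -28.2, 0, 0, 0, -0.75], [29.6, -33.8, 0, 0, 0, -0.9], [34.5, -39.4, 0, 0, 0, -1.05], [39.4, -45, 0, 0, 0, -1.2], [44.3, -50.6, 0, 0, 0, -1.35], [49.4, -56.3, 0, 0, 0, -1.5]],
], grip=0)

```text
clock: 1.2
eef_pos: [383.6, -190.3, 304.2]
tool_rot: [3.141, 0.001, 1.734]
force: [0.5, -0.3, 0.6]
width: 85.7
gripper_force: 0.0
```

```bash
python3 - <<'E'
from cell import ctrl
s=ctrl.read_state();print(s["eef_pos"],s["tool_rot"],s["qpos"])
E
```

```text
[ 383.58463073 -190.32800194  304.18431227] [3.14108758e+00 6.95240055e-04 1.73448429e+00] [ 0.73195866  0.3402158  -0.44035761  2.0922666   0.21083299  0.74981456
  0.32237376]
```

Emit:
send_rows([
  [[3, 2.3, 0, 0, 0, -0.14], [6, 4.6, 0, 0, 0, -0.28], [9, 7, 0, 0, 0, -0.42], [12, 9.3, 0, 0, 0, -0.56], [15, 11.6, 0, 0, 0, -0.7], [18, 13.9, 0, 0, 0, -0.85], [19.6, 15.1, 0, 0, 0, -0.9], [19.6, 15.1, 0, 0, 0, -0.9], [19.6, 15.1, 0, 0, 0, -0.9]],
])

```text
clock: 2.1
eef_pos: [500.9, 24.9, 303.6]
tool_rot: [-3.14, -0.001, 2.628]
force: [-0.8, 0.0, -0.0]
width: 85.3
gripper_force: 0.0
```

```bash
python3 - <<'E'
from cell import ctrl
import cv2,numpy as np
s=ctrl.read_state();print(s["eef_pos"],s["tool_rot"],s["qpos"])
i=ctrl.get_image("wrist");print({k:v for k,v in i.items() if k!="pixels"})
cv2.imwrite("pics/w1.png",cv2.resize(i["pixels"][:,:,::-1],(800,600),interpolation=cv2.INTER_CUBIC))
E
```

```text
[500.91742505  24.86432771 303.58468846] [-3.14041863e+00 -6.31665702e-04  2.62826725e+00] [ 0.36498824  0.48909532 -0.68038726  1.9108544   0.39435726  0.8792765
  0.54232154]
{'fx': 297.3186396354542, 'fy': 297.3186396354542, 'cx': 255.727472510492, 'cy': 190.46419718598185, 'mount': array([[-1.29558713e-04,  9.53807637e-01,  3.00418001e-01,
         7.68842795e+01],
       [ 9.99999988e-01,  9.68923356e-05,  1.23634607e-04,
         3.58854624e-01],
       [ 8.88154306e-05,  3.00418013e-01, -9.53807637e-01,
        -7.05305626e+01],
       [ 0.00000000e+00,  0.00000000e+00,  0.00000000e+00,
         1.00000000e+00]])}
```

View pics/w1.png

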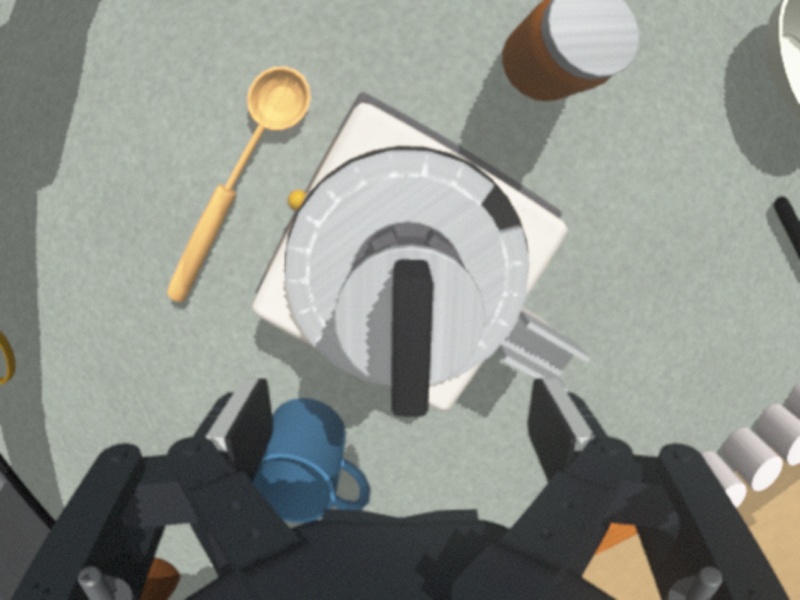

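The wrist view shows the bar's top face spanning x 393–431, y 278–415. The disc spans x 285–528 with its top at y 147, the notch is at (503,210) and the chute at (545,340).

```bash
cat >> h.py <<'E'
from scipy.spatial.transform import Rotation as Ro
def wr(pos,rot,u,v,z,sc=1.5625):
    M=np.array([[-1.2956e-4,.9538076,.300418,76.884],[1,9.69e-5,1.236e-4,.35885],[8.88e-5,.300418,-.9538076,-70.5306]])
    x,y=(u/sc-255.7275)/297.3186,(v/sc-190.4642)/297.3186;r=np.hypot(x,y)
    d=np.array([x/r*np.sin(r),-y/r*np.sin(r),-np.cos(r)])
    R=Ro.from_euler("xyz",rot).as_matrix()
    o=R@M[:,3]+pos; d=R@M[:,:3]@d
    return o+d*(z-o[2])/d[2]
E
python3 - <<'E'
from h import *
from scipy.optimize import least_squares
P=np.array([500.917,24.864,303.585]);Q=[-3.140419,-.000632,2.628267]
w=lambda u,v,z:wr(P,Q,u,v,z)
pts=np.array([w(u,v,84)[:2] for u,v in((285,255),(528,262),(410,148),(330,175),(296,205),(475,170),(520,300))])
f=least_squares(lambda p:np.hypot(*(pts-p[:2]).T)-p[2],[501,27,80]);print("disc",f.x,np.round(f.fun,1))
c=np.array([*f.x[:2],84]);n=w(504,212,84);print("notch",np.degrees(np.arctan2(*(n-c)[1::-1])),n-c)
for uv in((523,310),(500,360),(588,357),(562,378)):
    d=w(*uv,94)-c;print("ch",uv,d.round(1))
for z in(185,190,195,200):
    a,b=w(412,278,z),w(411,415,z);print(z,((a+b)/2).round(1),np.linalg.norm(a-b).round(1),np.degrees(np.arctan2(*(a-b)[1::-1])), np.linalg.norm(w(393,346,z)-w(431,346,z)).round(1))
for z in (155,160):
  print("flange",z,w(335,312,z),w(485,315,z),w(409,246,z))
E
```

```text
disc [500.90574995  28.87553206  80.16688923] [-1.1  1.2 -0.2 -1.2  2.4 -0.4 -0.8]
notch 93.48427240675039 [-4.55757324 74.85285497  0.        ]
ch (523, 310) [56.8 56.6 10. ]
ch (500, 360) [81.6 27.9 10. ]
ch (588, 357) [112.9  84.4  10. ]
ch (562, 378) [118.   61.3  10. ]
185 [510.2  26.  185. ] 67.1 150.74023415613013 16.9
190 [508.1  27.  190. ] 65.3 150.74023415613013 16.4
195 [506.1  28.  195. ] 63.5 150.74023415613013 16.0
200 [504.1  28.9 200. ] 61.8 150.74023415613016 15.5
flange 155 [484.72954611  -3.11249035 155.        ] [523.33121528  62.05728318 155.        ] [473.67239373  45.59722451 155.        ]
flange 160 [483.57671552  -1.60459321 160.        ] [521.29772635  62.07839736 160.        ] [472.77182097  45.9938584  160.        ]
```

Emit:
send_rows([
  [[0.18, 0.31, 1, 0, 0, 0], [0.18, 0.31, 2, 0, 0, 0], [0.18, 0.31, 3, 0, 0, 0], [0.18, 0.31, 4, 0, 0, 0], [0.18, 0.31, 5, 0, 0, 0], [0.18, 0.31, 5.8, 0, 0, 0], [0.18, 0.31, 6.1, 0, 0, 0], [0.18, 0.31, 6.1, 0, 0, 0], [0.18, 0.31, 6.1, 0, 0, 0]],
])

```text
clock: 3.05
eef_pos: [501.5, 29.0, 243.1]
tool_rot: [3.141, 0.0, 2.629]
force: [1.3, -0.1, 0.2]
width: 85.3
gripper_force: 0.0
```

Emit:
send_rows([
  [[0, 0, 0, 0, 0, 0], [0, 0, 0, 0, 0, 0], [0, 0, 0, 0, 0, 0], [0, 0, 0, 0, 0, 0], [0, 0, 0, 0, 0, 0], [0, 0, 0, 0, 0, 0], [0, 0, 0, 0, 0, 0], [0, 0, 0, 0, 0, 0]],
], grip=255)

```text
clock: 3.85
eef_pos: [501.5, 29.3, 243.1]
tool_rot: [3.141, 0.0, 2.629]
force: [-0.1, 2.5, 1.6]
width: 15.4
gripper_force: 59.9
```

```bash
python3 - <<'E'
from cell import ctrl
import cv2
for _ in range(3): s=ctrl.read_state();print(s["eef_pos"],s["tool_rot"],s["force"],s["torque"],s["width"])
i=ctrl.get_image("wrist")
cv2.imwrite("pics/w2.png",cv2.resize(i["pixels"][:,:,::-1],(800,600),interpolation=cv2.INTER_CUBIC))
E
```

```text
[501.54441166  29.32553315 243.09660211] [3.14056943e+00 3.39221714e-04 2.62911478e+00] [-0.07730117  2.46890928  1.61487926] [ 0.40354215 -0.09269137 -0.01803685] 15.420174602090169
[501.54441166  29.32553315 243.09660211] [3.14056943e+00 3.39221714e-04 2.62911478e+00] [-0.07730117  2.46890928  1.61487926] [ 0.40354215 -0.09269137 -0.01803685] 15.420174602090169
[501.54441166  29.32553315 243.09660211] [3.14056943e+00 3.39221714e-04 2.62911478e+00] [-0.07730117  2.46890928  1.61487926] [ 0.40354215 -0.09269137 -0.01803685] 15.420174602090169
```

View pics/w2.png

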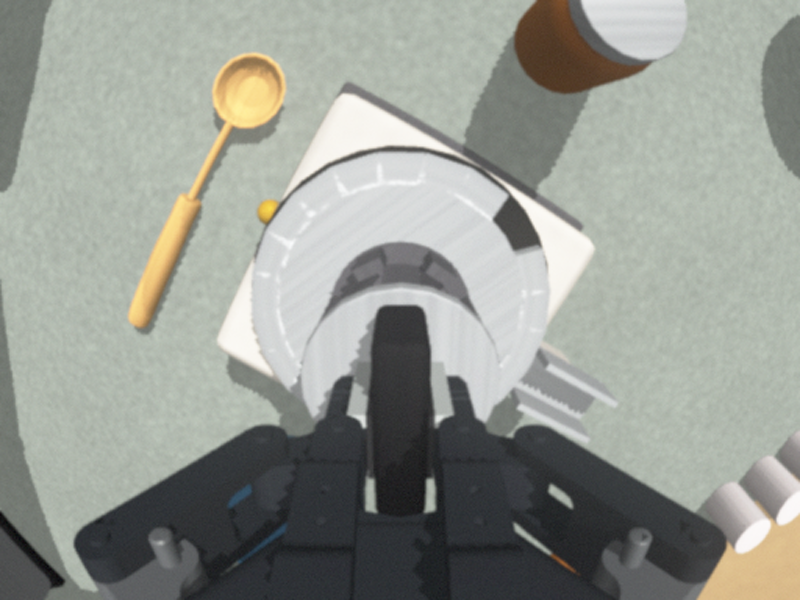

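The bar sits centred between the pads, gripped at 15.4 mm. Next I'll ease it down.

Emit:
send_rows([
  [[0, 0, 0.1, 0, 0, 0], [0, 0, 0.2, 0, 0, 0], [0, 0, 0.3, 0, 0, 0], [0, 0, 0.3, 0, 0, 0]],
])

```text
clock: 4.3
eef_pos: [501.5, 29.3, 239.8]
tool_rot: [3.141, 0.0, 2.629]
force: [1.5, 5.2, -1.0]
width: 15.2
gripper_force: 59.7
```

Emit:
send_rows([
  [[0, 0, 0.06, 0, 0, 0], [0, 0, 0.13, 0, 0, 0], [0, 0, 0.13, 0, 0, 0]],
])

```text
clock: 4.6
eef_pos: [501.5, 29.3, 238.6]
tool_rot: [3.141, 0.0, 2.629]
force: [1.4, 5.5, 0.2]
width: 15.2
gripper_force: 59.8
```

Emit:
send_rows([
  [[0, 0, 0.06, 0, 0, 0], [0, 0, 0.13, 0, 0, 0], [0, 0, 0.13, 0, 0, 0]],
])

```text
clock: 4.9
eef_pos: [501.5, 29.3, 237.3]
tool_rot: [3.141, 0.0, 2.629]
force: [0.4, 5.0, 0.8]
width: 15.4
gripper_force: 59.9
```

```bash
python3 - <<'E'
from cell import ctrl
import numpy as np
for _ in range(4):
    s=ctrl.read_state();print(s["clock"],s["force"],s["torque"],s["tau"].round(1)); ctrl.get_image("top")
E
```

```text
4.9 [0.43329651 5.00137986 0.84236606] [ 0.98283257 -0.41097781 -0.00955966] [  2.4 -44.4  -3.7 -12.2   0.7   1.4   0. ]
4.95 [ 1.56818017  5.04567757 -0.39846186] [ 1.00143449 -0.3250835  -0.05930862] [  2.4 -44.4  -3.7 -12.2   0.7   1.3   0. ]
5.0 [ 1.69316613  4.618116   -0.18922915] [ 0.92400111 -0.33381578  0.04534437] [  2.4 -44.4  -3.7 -12.2   0.7   1.3   0. ]
5.05 [ 2.4247734   4.6180131  -0.24187419] [ 0.97076163 -0.28237313  0.05560931] [  2.4 -44.4  -3.7 -12.2   0.7   1.3   0. ]
```

Emit:
send_rows([
  [[0, 0, 0.06, 0, 0, 0], [0, 0, 0.13, 0, 0, 0], [0, 0, 0.13, 0, 0, 0]],
])

```text
clock: 5.4
eef_pos: [501.5, 29.3, 236.0]
tool_rot: [3.141, 0.0, 2.629]
force: [1.6, 4.5, 0.2]
width: 15.0
gripper_force: 59.9
```

Emit:
send_rows([
  [[0, 0, 0.06, 0, 0, 0], [0, 0, 0.13, 0, 0, 0], [0, 0, 0.13, 0, 0, 0]],
])

```text
clock: 5.7
eef_pos: [501.5, 29.3, 234.8]
tool_rot: [3.141, 0.0, 2.629]
force: [2.4, 5.0, 0.3]
width: 15.2
gripper_force: 59.9
```

Emit:
send_rows([
  [[0, 0, 0.06, 0, 0, 0], [0, 0, 0.13, 0, 0, 0], [0, 0, 0.13, 0, 0, 0]],
])

```text
clock: 6.0
eef_pos: [501.5, 29.3, 233.4]
tool_rot: [3.141, 0.0, 2.629]
force: [2.0, 4.0, 0.6]
width: 15.5
gripper_force: 59.9
```

Emit:
send_rows([
  [[0, 0, 0.06, 0, 0, 0], [0, 0, 0.13, 0, 0, 0], [0, 0, 0.13, 0, 0, 0]],
])

```text
clock: 6.3
eef_pos: [501.5, 29.3, 232.2]
tool_rot: [3.141, 0.0, 2.629]
force: [1.7, 4.4, -0.9]
width: 15.2
gripper_force: 59.9
```

Emit:
send_rows([
  [[0, 0, 0.06, 0, 0, 0], [0, 0, 0.13, 0, 0, 0], [0, 0, 0.13, 0, 0, 0]],
])

```text
clock: 6.6
eef_pos: [501.5, 29.3, 230.8]
tool_rot: [3.141, 0.0, 2.629]
force: [2.5, 5.6, -0.5]
width: 15.2
gripper_force: 59.9
```

Emit:
send_rows([
  [[0, 0, 0.06, 0, 0, 0], [0, 0, 0.13, 0, 0, 0], [0, 0, 0.13, 0, 0, 0]],
])

```text
clock: 6.9
eef_pos: [501.5, 29.3, 229.6]
tool_rot: [3.141, 0.0, 2.629]
force: [1.8, 3.6, -0.2]
width: 15.0
gripper_force: 59.9
```

Emit:
send_rows([
  [[0, 0, 0.06, 0, 0, 0], [0, 0, 0.13, 0, 0, 0], [0, 0, 0.13, 0, 0, 0]],
])

```text
clock: 7.2
eef_pos: [501.5, 29.3, 228.2]
tool_rot: [3.141, 0.0, 2.629]
force: [1.4, 4.5, -1.6]
width: 15.1
gripper_force: 59.9
```

Emit:
send_rows([
  [[0, 0, 0.06, 0, 0, 0], [0, 0, 0.13, 0, 0, 0], [0, 0, 0.13, 0, 0, 0]],
])

```text
clock: 7.5
eef_pos: [501.5, 29.3, 226.9]
tool_rot: [3.141, 0.0, 2.629]
force: [2.5, 4.3, 0.3]
width: 15.2
gripper_force: 59.9
```

Emit:
send_rows([
  [[0, 0, 0.06, 0, 0, 0], [0, 0, 0.13, 0, 0, 0], [0, 0, 0.13, 0, 0, 0]],
])

```text
clock: 7.8
eef_pos: [501.5, 29.3, 225.6]
tool_rot: [3.141, 0.0, 2.629]
force: [2.6, 4.5, 0.1]
width: 15.3
gripper_force: 59.9
```

Emit:
send_rows([
  [[0, 0, 0.06, 0, 0, 0], [0, 0, 0.13, 0, 0, 0], [0, 0, 0.13, 0, 0, 0]],
])

```text
clock: 8.1
eef_pos: [501.5, 29.3, 224.4]
tool_rot: [3.141, 0.0, 2.629]
force: [1.5, 4.9, 0.3]
width: 15.2
gripper_force: 59.9
```

Emit:
send_rows([
  [[0, 0, 0.06, 0, 0, 0], [0, 0, 0.13, 0, 0, 0], [0, 0, 0.13, 0, 0, 0]],
])

```text
clock: 8.4
eef_pos: [501.5, 29.3, 223.1]
tool_rot: [3.141, 0.0, 2.629]
force: [1.1, 5.2, 1.1]
width: 15.5
gripper_force: 59.9
```

```bash
python3 - <<'E'
from cell import ctrl
import cv2,numpy as np
print([ctrl.read_state()[k] for k in("force","torque")])
i=ctrl.get_image("wrist")
b=ctrl.get_image("scene")["pixels"][150:265,205:305,::-1]
c=np.zeros((460,800,3),np.uint8);c[:,400:]=cv2.resize(b,(400,460),interpolation=cv2.INTER_CUBIC)
c[:384,:400]=cv2.resize(i["pixels"][40:330,100:402,::-1],(400,384))
cv2.imwrite("pics/w3.png",c)
E
```

```text
[array([1.05708876, 5.15265137, 1.1424644 ]), array([ 0.94547232, -0.32933202, -0.02048577])]
```

View pics/w3.png

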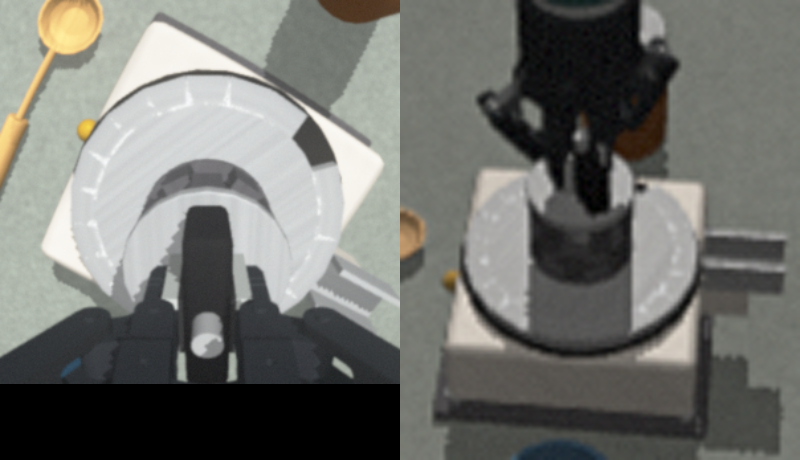

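The knob has come down about 20 mm: the spindle's end now stands out of the bar at (207,335), and the flange is close to the ring. There's no resistance yet, so I'll carry on gently.

Emit:
send_rows([
  [[0, 0, 0.05, 0, 0, 0], [0, 0, 0.1, 0, 0, 0], [0, 0, 0.1, 0, 0, 0]],
])

```text
clock: 8.8
eef_pos: [501.5, 29.3, 222.1]
tool_rot: [3.141, 0.0, 2.629]
force: [1.8, 4.6, 0.5]
width: 15.4
gripper_force: 59.9
```

Emit:
send_rows([
  [[0, 0, 0.05, 0, 0, 0], [0, 0, 0.1, 0, 0, 0], [0, 0, 0.1, 0, 0, 0]],
])

```text
clock: 9.1
eef_pos: [501.5, 29.3, 221.1]
tool_rot: [3.141, 0.0, 2.629]
force: [1.6, 4.0, 1.5]
width: 15.2
gripper_force: 59.9
```

Emit:
send_rows([
  [[0, 0, 0.05, 0, 0, 0], [0, 0, 0.1, 0, 0, 0], [0, 0, 0.1, 0, 0, 0]],
])

```text
clock: 9.4
eef_pos: [501.5, 29.3, 220.1]
tool_rot: [3.141, 0.0, 2.629]
force: [1.7, 5.0, 0.2]
width: 15.3
gripper_force: 60.0
```

Emit:
send_rows([
  [[0, 0, 0.05, 0, 0, 0], [0, 0, 0.1, 0, 0, 0], [0, 0, 0.15, 0, 0, 0], [0, 0, 0.15, 0, 0, 0]],
])

```text
clock: 9.8
eef_pos: [501.5, 29.3, 218.6]
tool_rot: [3.141, 0.0, 2.629]
force: [1.0, 6.1, 1.1]
width: 14.8
gripper_force: 60.0
```

Emit:
send_rows([
  [[0, 0, 0.05, 0, 0, 0], [0, 0, 0.1, 0, 0, 0], [0, 0, 0.15, 0, 0, 0], [0, 0, 0.15, 0, 0, 0]],
])

```text
clock: 10.2
eef_pos: [501.5, 29.3, 217.2]
tool_rot: [3.141, 0.0, 2.629]
force: [1.6, 4.2, 1.4]
width: 15.2
gripper_force: 60.0
```

Emit:
send_rows([
  [[0, 0, 0.05, 0, 0, 0], [0, 0, 0.1, 0, 0, 0], [0, 0, 0.1, 0, 0, 0]],
])

```text
clock: 10.5
eef_pos: [501.5, 29.3, 216.2]
tool_rot: [3.141, 0.0, 2.629]
force: [1.4, 5.2, 0.6]
width: 15.3
gripper_force: 60.0
```

Emit:
send_rows([
  [[0, 0, 0.05, 0, 0, 0], [0, 0, 0.1, 0, 0, 0], [0, 0, 0.1, 0, 0, 0]],
])

```text
clock: 10.8
eef_pos: [501.6, 29.3, 215.5]
tool_rot: [3.141, 0.001, 2.629]
force: [0.0, 4.2, 5.4]
width: 15.3
gripper_force: 60.7
```

Emit:
send_rows([
  [[0, 0, 0.05, 0, 0, 0], [0, 0, 0.05, 0, 0, 0]],
])

```text
clock: 11.0
eef_pos: [501.5, 29.4, 215.5]
tool_rot: [3.141, 0.001, 2.629]
force: [-1.4, 4.1, 8.6]
width: 15.4
gripper_force: 61.4
```

Emit:
send_rows([
  [[0, 0, -0.05, 0, 0, 0.05], [0, 0, -0.05, 0, 0, 0.1], [0, 0, -0.05, 0, 0, 0.15], [0, 0, -0.05, 0, 0, 0.2], [0, 0, -0.05, 0, 0, 0.25], [0, 0, -0.05, 0, 0, 0.3], [0, 0, -0.05, 0, 0, 0.35], [0, 0, -0.05, 0, 0, 0.4]],
])

```text
clock: 11.8
eef_pos: [501.7, 29.7, 215.5]
tool_rot: [3.14, 0.0, 2.229]
force: [1.5, 5.2, 3.9]
width: 14.9
gripper_force: 60.4
```

```bash
python3 - <<'E'
from cell import ctrl
import cv2
s=ctrl.read_state();print(s["eef_pos"],s["tool_rot"],s["force"],s["torque"],s["qpos"])
i=ctrl.get_image("wrist")
cv2.imwrite("pics/w4.png",cv2.resize(i["pixels"][:,:,::-1],(800,600),interpolation=cv2.INTER_CUBIC))
E
```

```text
[501.73562996  29.66129977 215.53582333] [3.13993854e+00 3.92526247e-04 2.22876982e+00] [1.51021466 5.23962    3.94500643] [ 1.12049531 -0.10172868  0.31509712] [ 0.20558966  0.58731949 -0.47085314  2.00350843  0.4299918   0.64616324
  0.11219692]
```

View pics/w4.png

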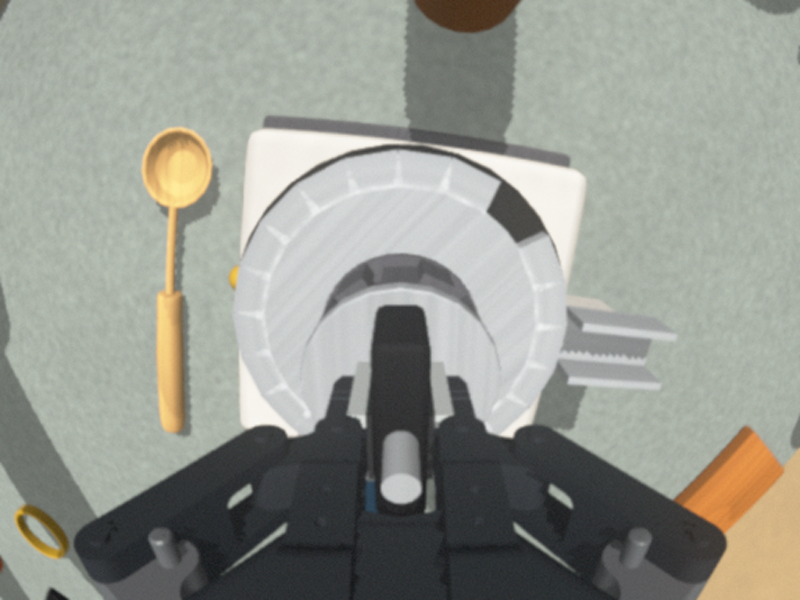

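The disc now turns with the knob (0.31 N m), so it is in mesh. The notch is at (518,212) and the chute at right, around (615,350).

```bash
python3 - <<'E'
from h import *
from scipy.optimize import least_squares
P=np.array([501.736,29.661,215.536]);Q=[3.1399385,.00039,2.22877]
w=lambda u,v,z:wr(P,Q,u,v,z)
ang=lambda d:np.degrees(np.arctan2(d[1],d[0]))
pts=np.array([w(u,v,84)[:2] for u,v in((234,315),(566,315),(400,146),(300,183),(480,162),(256,240),(552,250))])
f=least_squares(lambda p:np.hypot(*(pts-p[:2]).T)-p[2],[501,27,80]);print("disc",f.x,np.round(f.fun,1))
c=np.array([*f.x[:2],84])
for uv in((500,181),(546,234),(488,210),(518,243),(518,212)): 
    d=w(*uv,84)-c;print("notch",ang(d).round(2),np.hypot(*d[:2]).round(1))
for uv in((668,335),(660,386),(585,313),(568,380)): d=w(*uv,94)-c;print("ch",d.round(1),ang(d).round(1))
# wall directions & box edges
print("box top edge normal",ang(w(583,172,70)-w(256,130,70))-90, "right", ang(w(583,185,70)-w(572,280,70)))
print("walls",ang(w(672,337,94)-w(585,310,94)),ang(w(658,386,94)-w(568,382,94)))
E
```

```text
disc [502.18828853  31.52193864  79.18420713] [ 1.7  0.3  0.7 -0.7  1.8 -2.  -1.8]
notch 94.4 78.3
notch 70.48 78.1
notch 91.76 64.8
notch 73.45 64.7
notch 82.78 73.3
ch [109.5  78.6  10. ] 35.7
ch [129.   56.8  10. ] 23.8
ch [62.6 58.  10. ] 42.8
ch [80.8 28.2 10. ] 19.3
box top edge normal -59.195348829425456 right 125.32766536031684
walls 21.799117434027394 31.68015900779919
```

Emit:
send_rows([
  [[0, 0, 0, 0, 0, 0.06], [0, 0, 0, 0, 0, 0.12], [0, 0, 0, 0, 0, 0.18], [0, 0, 0, 0, 0, 0.24], [0, 0, 0, 0, 0, 0.3], [0, 0, 0, 0, 0, 0.36], [0, 0, 0, 0, 0, 0.42], [0, 0, 0, 0, 0, 0.48], [0, 0, 0, 0, 0, 0.54], [0, 0, 0, 0, 0, 0.6]],
])

```text
clock: 12.85
eef_pos: [502.3, 29.9, 215.5]
tool_rot: [3.139, -0.001, 1.628]
force: [3.6, 6.5, 1.4]
width: 15.6
gripper_force: 60.1
```

Emit:
send_rows([
  [[0, 0, 0, 0, 0, 0.06], [0, 0, 0, 0, 0, 0.12], [0, 0, 0, 0, 0, 0.18], [0, 0, 0, 0, 0, 0.24], [0, 0, 0, 0, 0, 0.27], [0, 0, 0, 0, 0, 0.29], [0, 0, 0, 0, 0, 0.29]],
])

```text
clock: 13.55
eef_pos: [502.6, 29.9, 215.6]
tool_rot: [3.139, -0.002, 1.34]
force: [5.1, 5.2, 1.0]
width: 15.1
gripper_force: 60.0
```

```bash
python3 - <<'E'
from cell import ctrl
import cv2
s=ctrl.read_state();print(s["eef_pos"],s["tool_rot"],s["force"],s["torque"],s["qpos"])
i=ctrl.get_image("wrist")
cv2.imwrite("pics/w5.png",cv2.resize(i["pixels"][:,:,::-1],(800,600),interpolation=cv2.INTER_CUBIC))
E
```

```text
[502.58062502  29.91290099 215.55832184] [ 3.13884804e+00 -1.88062741e-03  1.34007448e+00] [5.05610398 5.19767014 1.00392992] [ 1.20047739 -0.55105497  0.21435207] [ 0.03361646  0.55729607 -0.21557053  2.00723532  0.20229522  0.59376681
 -0.54886891]
```

View pics/w5.png

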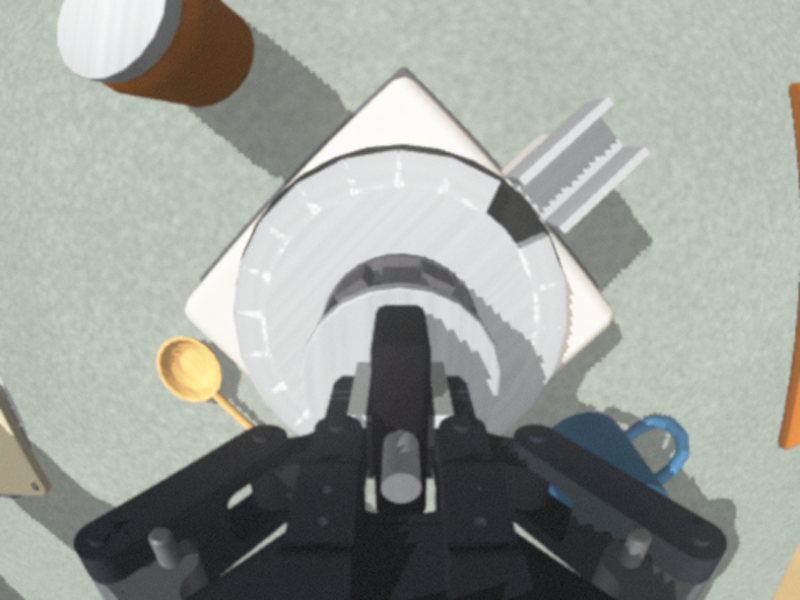

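The notch's outer corners, (500,180) and (548,235), lie almost opposite the chute's inner ends at (515,182) and (562,230).

```bash
python3 - <<'E'
from h import *
P=np.array([502.58,29.91,215.558]);Q=[3.138848,-.00188,1.340074]
w=lambda u,v,z:wr(P,Q,u,v,z)
ang=lambda d:np.degrees(np.arctan2(d[1],d[0])).round(2)
c=np.array([502,30.5,84])
for uv in((500,181),(547,235),(487,211),(518,245)): print("notch",ang(w(*uv,84)-c))
for uv in((515,182),(560,230),(609,100),(645,152)): d=w(*uv,94)-c;print("ch",ang(d),d.round(1))
print("walls",ang(w(609,100,94)-w(515,182,94)),ang(w(645,152,94)-w(560,230,94)))
print("box",ang(w(610,310,70)-w(405,78,70))+90,ang(w(405,78,70)-w(187,308,70)))
E
```

```text
notch 42.47
notch 18.79
notch 39.77
notch 21.38
ch 40.14 [63.7 53.7 10. ]
ch 20.18 [80.  29.4 10. ]
ch 35.73 [113.9  81.9  10. ]
ch 23.95 [127.7  56.7  10. ]
walls 29.34 29.79
box 31.08 30.65
```

Emit:
send_rows([
  [[0, 0, 0, 0, 0, 0], [0, 0, 0, 0, 0, 0], [0, 0, 0, 0, 0, 0], [0, 0, 0, 0, 0, 0], [0, 0, 0, 0, 0, 0], [0, 0, 0, 0, 0, 0], [0, 0, 0, 0, 0, 0], [0, 0, 0, 0, 0, 0]],
], grip=0)

```text
clock: 14.4
eef_pos: [501.2, 28.8, 215.0]
tool_rot: [-3.142, 0.0, 1.339]
force: [-0.5, -0.6, -0.7]
width: 85.6
gripper_force: 0.0
```

Emit:
send_rows([
  [[0, 0, -1, 0, 0, 0], [0, 0, -2, 0, 0, 0], [0, 0, -3.5, 0, 0, 0], [0, 0, -5, 0, 0, 0], [0, 0, -7, 0, 0, 0], [0, 0, -9, 0, 0, 0], [0, 0, -10, 0, 0, 0], [0, 0, -10, 0, 0, 0], [0, 0, -10, 0, 0, 0]],
])

```text
clock: 15.3
eef_pos: [501.0, 28.7, 314.9]
tool_rot: [-3.141, 0.0, 1.339]
force: [0.3, -0.2, -0.8]
width: 85.4
gripper_force: 0.0
```

```bash
python3 - <<'E'
from cell import ctrl
import cv2
s=ctrl.read_state();print(s["eef_pos"],s["tool_rot"],s["force"],s["width"])
i=ctrl.get_image("wrist")
cv2.imwrite("pics/w6.png",cv2.resize(i["pixels"][:,:,::-1],(800,600),interpolation=cv2.INTER_CUBIC))
E
```

```text
[501.00100891  28.7433538  314.88938951] [-3.14147921e+00  1.62470512e-04  1.33869503e+00] [ 0.31746188 -0.15230283 -0.82393968] 85.44805089966341
```

View pics/w6.png

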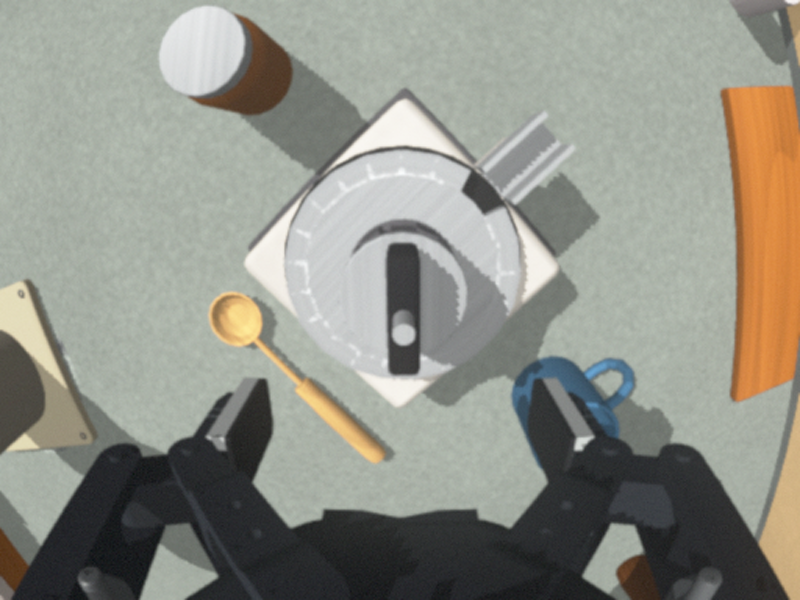

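The knob is released and still down, and the notch at (485,190) faces the chute. I'll do a last numeric check, then hand in.

```bash
python3 - <<'E'
from h import *
P=np.array([501.0,28.743,314.889]);Q=[-3.141479,.000162,1.338695]
w=lambda u,v,z:wr(P,Q,u,v,z);c=np.array([501.2,29,84])
ang=lambda d:np.degrees(np.arctan2(d[1],d[0])).round(2)
for uv in((472,168),(507,206),(462,192),(487,215)): print("notch",ang(w(*uv,84)-c))
for uv in((546,114),(574,149)): print("ch",ang(w(*uv,94)-c))
for z in(166,171,176): print(z,np.linalg.norm(w(403,256,z)-w(403,374,z)).round(1),((w(403,256,z)+w(403,374,z))/2).round(1))
E
```

```text
notch 42.61
notch 19.04
notch 39.43
notch 20.49
ch 35.65
ch 23.82
166 63.3 [502.3  25.5 166. ]
171 61.9 [502.7  27.3 171. ]
176 60.4 [503.1  29.1 176. ]
```

```bash
python3 -c "
from cell import ctrl
print(ctrl.finish_job())"
```

```text
the job is handed in; nothing more can be done
None
```

I handed the job in: the knob slid fully home in mesh (it went in without needing any rocking), the notch faces the chute to within about 1° by the wrist camera, and the knob is released and still down; the judge's result was not shown.

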